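Pack a box and clamp the delivery case shut

ROBOT

A 6-joint arm with a two-finger parallel gripper is mounted at the origin on a cart in front of the work surface, level with it; the furniture and walls round the work are solid. World frame = base frame: x ahead of the robot, y to its left, z up, the work surface at z = 0. Lengths are in m, angles in rad, forces in N, time in s.
With the tool pointing down it reaches from about 0.4 to 0.925 m from the base axis. Payload 3.4 kg.
Tool frame: the origin (TCP) lies at the very end of the fingers, on their centre line; the grasp point (between the pads) lies 19 mm behind it; z points along the fingers, y is the line along which they close (so a half turn about z gives the same grasp; the last joint's range is limited). The gripper opens to 85 mm and grips with 20 to 120 N. Pads are 22 mm wide; open, the fingers measure 114 mm over their backs; the gripper's body (76 mm by 85 mm) begins 54 mm behind the grasp point. The pads swing forward as they close: fully open they stand 13 mm farther back than shut.
Start: joints at [1.034, 0.307, 1.506, -0, 1.328, -0.073], TCP at [0.257, 0.514, 0.231] pointing down, gripper open.
Joint ranges: [-3.12, 3.12], [-1.05, 2.28], [0.14, 2.33], [-1.42, 4.57], [0.1, 2.73], [-2.68, 2.68]. Speed limits (rad/s): [2.57, 2.57, 3.14, 3.14, 3.14, 3.14].

INTERFACE

Orientations are given as a unit quaternion [x, y, z, w].
In Python, from plant import env gives the robot as it stands. Calls block until the motion is done:
- env.reach(position, orientation): joint-space move of the TCP to a pose.
- env.move_straight(position, velocity=0.15, rotation=None): straight line of the TCP; rotation=None keeps the orientation; velocity is the mean speed in m/s.
- env.goto_joints(angles): joint-space move.
- env.grip(opening, strength=None): finger opening in m; strength is the grip in N (None keeps the last); returns when the fingers have stopped.
- env.dwell(seconds).
- env.inverse_kinematics(position, orientation): joint angles nearest the present ones, or None.
- env.read_state(): the state.
- env.get_image(name): name is "scene" or "side" or "wrist"; returns the picture (420x560x3 uint8, red, green, blue); there is no depth.
- env.camera_params(name): a dict with "camera_matrix" (3x3 intrinsics, pixels), "world_from_camera" (4x4, takes a point from camera to world coordinates); the wrist camera has in their place "tool_from_camera" (4x4, takes a point from camera to tool coordinates, whose origin is the TCP and whose axes are the flange's). Camera axes: x right, y down, z forward; pixel columns grow to the right and rows downward; lengths in m; the calibration is good to about 2 mm. A picture is of the moment at which its call begins: read the wrist's pose just before it. camera_params takes no time and is no camera call.
A pose or a line that the arm cannot do raises env.Unreachable and nothing moves.
- env.close_job(): hands the job in; it is judged then, once.
Trained networks look in the newest picture that a camera, given by its name, has taken for a name from the list of things; names that differ only in an ending like _2 or _b are one class to them, and where a whole thing is asked for, a point or a joint stands for the part that bears it (a point fixed in the world has none). Each returns a list of dicts, best first, with "confidence" (0 to 1); they miss things now and then, are a little off and sometimes report something else, mostly with a low value. They report only what shows in the picture. A call takes as long as a camera call.
- env.silhouettes(thing, camera): "mask" (420x560 bool, what is visible of it) and "uv" ([column, row] in pixels, amid what is visible of it).
The state is a dict: "clock": time; "joint_pos": joint angles; "joint_velocities": joint speeds; "joint_efforts": joint torques, N m; "tcp_pos": TCP position; "tool_rot": TCP orientation; "ft_force": force on the tool from outside, world axes, zero at the start; "wrist_torque": the same for the moment, N m; "width": finger opening in m; "grip_force": force on a finger pad.
Only numpy, scipy, OpenCV 4.12 (cv2) and the standard library are available. Lean on these libraries where they do the work, as an engineer would, in place of code of your own. Each camera call takes 0.05 s, during which the arm holds its last target. There are 200 camera calls.

TASK

Stand the lower of the two small dark brown boxes upright in the open metal case and let go of it. Then push the case's lid down and swing the clamp lever over onto it until the lever is fully home and the lid is squeezed shut on its rubber seal; push firmly but do not force anything. Leave the taller box and the other things on the counter where they are.

Things in the scene. Friction and masses are not known exactly. Their poses are not given: they have to be found in the camera images.
- low_box_mid (a point): Centre (half-way up) of the lower dark brown card box: 56 mm (own x) by 62 mm (own y) by 50 mm high, 0.11 kg, loose, upright on the counter; grasp it across either side. z axis up.
- tall_box_mid (a point): Centre (half-way up) of the taller look-alike box: 56 x 62 x 68 mm high. It does not fit under the lid; leave it alone.
- case: Aluminium case, fixed on the counter, 117 mm deep (own x) by 162 mm wide (own y); origin at the centre of its underside, own -x is its front (towards the robot), z up. The wall rim is 62 mm above the counter. Front wall 12 mm thick, the others 6 mm. A black rubber seal strip, 130 mm long, stands 8 mm above the front wall and gives way like a spring (about 1.5 N per mm) when the lid presses on it.
- case_floor (a point): Centre of the case's inner floor, 5 mm above the counter, axes as the case's; the free inside is 99 mm (x) by 150 mm (y) and 57 mm deep below the rim.
- lid_hinge (a point): Middle of the lid's hinge line, which runs along the case's y axis at the rear top edge of the case (62 mm high, 58.5 mm behind the case's centre). Its axes turn with the lid: own -x points from the hinge to the lid's free edge, own z out of the lid's outer face.
- lid_edge (a point): Middle of the lid's free edge, on its outer face. The lid is a plate 117 mm from hinge to free edge, 162 mm wide, 6 mm thick, flat on the outside but for two 2 mm ribs.
- lid (a joint): Lid angle, rad: 0 = shut flat on the rim, 1.57 = standing straight up, more = leaning away from the robot. A stiff hinge (about 0.22 N m) holds it where it is left. Pushed down and let go it comes to rest on the seal, ajar at about 0.05 rad; 2 to 5 N at its free edge is enough, never push with 40 N; only the clamp holds it down the rest of the way.
- clamp_pivot (a point): Pivot of the clamp lever, between two steel cheeks on the outside of the case's front wall: 73.5 mm in front of the case's centre, 45 mm to the right of it (case -y), 82 mm above the counter. Its axes turn with the lever: own x points along the lever to its handle.
- clamp_handle (a point): Centre of the lever's black cross-bar handle (16 mm thick, 34 mm long along the case's y), 70 mm along and 5 mm above the lever's axis from the pivot; smooth, so fingers slide on it. The lever's stem is a 10 mm round bar; a rubber foot under it, 27 mm from the pivot, bears on the lid's outer face near its free edge.
- clamp (a joint): Clamp lever angle, rad: 0 = fully home, lying flat over the lid and pointing to the rear of the case (handle bar's centre 87 mm above the counter), 1.57 = upright, more = leaning out of the way towards the robot. A stiff pivot (about 0.35 N m) holds it where it is left; over the last 0.2 rad the seal adds up to 0.3 N m. It has a hard stop at home. 5 to 10 N at the handle is enough; never push with 40 N.
- tongs_a: Steel tongs, 25 x 172 x 19 mm, lying near the counter's front edge; a bystander.
- coin_dish: Round coin dish, 111 mm across, 14 mm high; a bystander.
- call_bell: Domed call bell, 80 mm across, 54 mm high; a bystander.
- stapler: Stapler, 36 x 125 x 47 mm; a bystander.
- tape_dispenser: Tape dispenser, 150 x 58 x 72 mm; a bystander.

How it is judged:
On the way, in this order (a step that is already met when the one before it is completed fails the run):
1. the lower box stands upright on the case's floor, let go (x of low_box_mid in the frame of case_floor between -0.04 and 0.04 m and y of low_box_mid in the frame of case_floor between -0.065 and 0.065 m and z of low_box_mid in the frame of case_floor between 0.018 and 0.032 m and angle between low_box_mid's own z axis and vertical below 0.15 rad and contact force between the fingers and low_box below 0.2 N), for 0.2 s.
2. the lid is down on its seal (value of joint lid below 0.09 rad), for 0.1 s.
3. the clamp lever is home and the lid squeezed shut (value of joint lid below 0.016 rad and value of joint clamp below 0.09 rad), for 0.2 s.
At the end, for the whole second after the job is handed in: The lower box stands upright (within 0.15 rad) on the floor of the case, at rest; the lid is within 0.016 rad of flat on the rim (under 2 mm open at its free edge) and the clamp lever is within 0.09 rad of its home stop, and both stay so when let go (all of step 3 and x of low_box_mid in the frame of case_floor between -0.04 and 0.04 m and y of low_box_mid in the frame of case_floor between -0.065 and 0.065 m and z of low_box_mid in the frame of case_floor between 0.018 and 0.032 m and angle between low_box_mid's own z axis and vertical below 0.15 rad and linear speed of low_box below 0.02 m/s); the robot touches nothing.
It fails at once if the clamp lever is swung over before the lid is down (value of joint clamp below 1.2 rad and value of joint lid above 0.2 rad).
It fails at once if the lid is forced (over 40 N) (contact force between any of the arm, the fingers and lid above 40 N).
It fails at once if the clamp lever is forced (over 40 N) (contact force between any of the arm, the fingers and clamp above 40 N).
It fails at once if the taller box, tongs, coin dish, call bell, stapler or tape dispenser is moved more than 20 mm (distance of any of tall_box_mid, tongs_a, coin_dish, call_bell, stapler, tape_dispenser from where it was at the start of the episode above 0.02 m).
It also fails if it takes over 61 s, if anything falls off the work surface, if the arm or the gripper's body presses on something with over 40 N, if the wrist force passes 120 N, or if a joint passes its speed limit or range.

## Working session

There is one attempt and no reset: what is moved stays moved. The work goes in short steps, each a Python script; the robot and the scene stay as the last script left them, time stands still between calls to the robot, and variables do not carry over. Pictures are saved under pics/ and viewed, at most 10 in all, crops included, and the job is handed in when it is done.

```bash
ls; mkdir -p pics; python3 - <<'E'
from plant import env
import cv2,numpy as np
a=env.get_image("scene");b=env.get_image("side")
cv2.imwrite("pics/a.png",a[:,:,::-1]);cv2.imwrite("pics/b.png",b[:,:,::-1])
np.set_printoptions(precision=4,suppress=True)
for n in("scene","side","wrist"):
    for k,v in env.camera_params(n).items(): print(n,k,v)
for n in ["low_box_mid","tall_box_mid","case","lid_edge","clamp_handle","tape_dispenser","stapler","call_bell","coin_dish","tongs_a"]:
  for c in("scene","side"):
    for d in env.silhouettes(n,c)[:3]:
        ys,xs=np.where(d["mask"]);print(n,c,round(d["confidence"],2),d["uv"],xs.min(),xs.max(),ys.min(),ys.max())
print(env.read_state())
E
```

```text
pics
scene camera_matrix [[385.0561   0.     281.9717]
 [  0.     385.0561 210.26  ]
 [  0.       0.       1.    ]]
scene world_from_camera [[ 0.8519 -0.306   0.425  -0.1225]
 [-0.5236 -0.481   0.7032 -0.9819]
 [-0.0107 -0.8216 -0.57    0.8491]
 [ 0.      0.      0.      1.    ]]
side camera_matrix [[517.1016   0.     281.6182]
 [  0.     517.1016 214.5872]
 [  0.       0.       1.    ]]
side world_from_camera [[-0.9088 -0.3475  0.231   0.0887]
 [-0.4169  0.7759 -0.4734  0.7569]
 [-0.0147 -0.5265 -0.85    1.5036]
 [ 0.      0.      0.      1.    ]]
wrist camera_matrix [[310.0949   0.     277.977 ]
 [  0.     310.0949 207.0257]
 [  0.       0.       1.    ]]
wrist tool_from_camera [[-0.0011 -0.9483 -0.3175  0.0822]
 [ 1.     -0.0011 -0.0002 -0.0009]
 [-0.0002 -0.3175  0.9483 -0.1428]
 [ 0.      0.      0.      1.    ]]
low_box_mid scene 0.77 [257.5, 188.3] 251 269 184 199
low_box_mid scene 0.71 [348.8, 231.0] 333 366 200 256
low_box_mid scene 0.28 [399.1, 288.0] 376 420 266 310
low_box_mid side 0.66 [249.6, 277.0] 237 259 265 291
tall_box_mid scene 0.85 [237.0, 177.9] 227 245 169 190

[... 1009 characters left out ...]
 side 0.71 [233.0, 364.4] 223 245 345 376
tongs_a scene 0.71 [310.3, 291.0] 289 323 272 309
tongs_a scene 0.43 [217.7, 180.1] 204 228 171 185
tongs_a side 0.57 [349.7, 179.4] 340 358 157 192
{'clock': 1.1, 'joint_pos': array([ 1.0335,  0.3068,  1.5064,  0.    ,  1.3284, -0.0735]), 'joint_velocities': array([ 0.0009, -0.0014,  0.001 , -0.0015,  0.0001,  0.0034]), 'joint_efforts': array([  0.0009, -45.7495, -25.2335,  -0.0001,   0.0007,  -0.    ]), 'tcp_pos': array([0.2572, 0.5142, 0.2313]), 'tool_rot': array([ 0.2298,  0.9732, -0.    , -0.    ]), 'ft_force': array([-0.5326,  0.5285,  0.2438]), 'wrist_torque': array([ 0.0165, -0.061 , -0.0027]), 'grip_force': 0.0, 'width': 0.08566013888817042}
```

View pics/a.png

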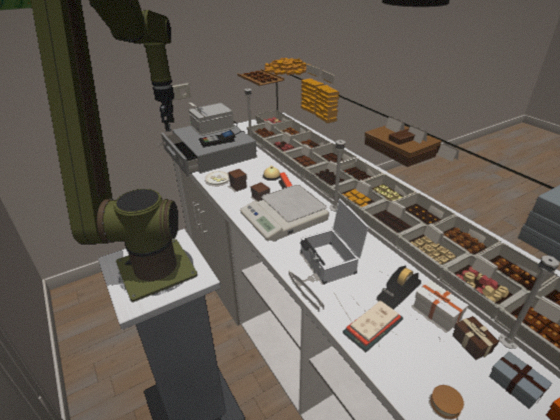

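View pics/b.png

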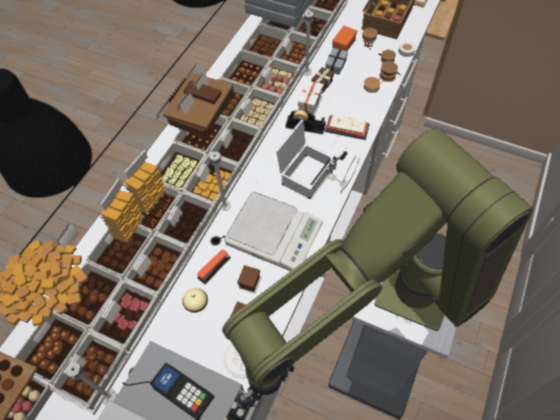

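Scene shows the low box at (260,190), the tall one at (237,178), bell (270,173), scale between boxes and the open case (330,255), whose lever leans towards the robot (307,250). Side view agrees: low box (249,277), case (307,172).

```bash
cat > h.py <<'E'
from plant import env
import numpy as np,cv2
from scipy.spatial.transform import Rotation as R
np.set_printoptions(precision=4,suppress=True)
def ray_cam(name,T=None):
    p=env.camera_params(name)
    if name=="wrist":
        s=T; M=np.eye(4);M[:3,:3]=R.from_quat(s["tool_rot"]).as_matrix();M[:3,3]=s["tcp_pos"]
        W=M@p["tool_from_camera"]
    else: W=p["world_from_camera"]
    return np.array(p["camera_matrix"]),np.array(W)
def onplane(KW,uv,z):
    K,W=KW; d=W[:3,:3]@np.linalg.solve(K,[uv[0],uv[1],1]); o=W[:3,3]
    return o+d*(z-o[2])/d[2]
def proj(KW,P):
    K,W=KW; P=np.atleast_2d(P); c=(P-W[:3,3])@W[:3,:3]; q=c@K.T; return q[:,:2]/q[:,2:]
def down(yaw): # tool pointing down; tool y at angle yaw+90 mirrored
    return (R.from_euler('z',yaw)*R.from_euler('x',np.pi)).as_quat()
E
python3 - <<'E'
from h import *
S=ray_cam("scene");D=ray_cam("side")
print("low",onplane(S,(259,190),.025),onplane(D,(248.5,278),.025))
print("tall",onplane(S,(237,178),.034))
print("bell",onplane(S,(270,173),.027),"dish",onplane(S,(216,179),.007))
# case: rim corners guess
for uv in [(300,240),(320,278),(357,262),(334,232)]: print("rim S",uv,onplane(S,uv,.062))
for uv in [(303,148),(334,166),(310,193),(280,170)]: print("rim D",uv,onplane(D,uv,.062))
print("handle",onplane(S,(306.5,248.8),.08),onplane(D,(340.4,155.7),.08))
for c,f in(("a",(220,150,380,330)),("b",(190,100,380,330))):
    pass
a=cv2.imread("pics/a.png")[195:295,280:400];b=cv2.imread("pics/b.png")[110:210,260:380]
cv2.imwrite("pics/c.png",np.vstack([cv2.resize(x,None,fx=5,fy=3*1.0,interpolation=2) if 0 else cv2.resize(x,(360,300),interpolation=cv2.INTER_CUBIC) for x in(a,b)]))
# look pose check
low=onplane(S,(259,190),.025)
for yaw in np.arange(-3,3.2,.5): 
    q=env.inverse_kinematics(low+[0,0,.2],down(yaw)); print(round(yaw,1),q)
E
```

```text
low [0.4889 0.208  0.025 ] [0.4877 0.188  0.025 ]
tall [0.4501 0.33   0.034 ]
bell [0.5956 0.3028 0.027 ] dish [0.3879 0.4151 0.007 ]
rim S (300, 240) [ 0.4254 -0.1854  0.062 ]
rim S (320, 278) [ 0.3784 -0.3584  0.062 ]
rim S (357, 262) [ 0.5117 -0.3632  0.062 ]
rim S (334, 232) [ 0.5436 -0.2108  0.062 ]
rim D (303, 148) [ 0.5272 -0.3306  0.062 ]
rim D (334, 166) [ 0.3971 -0.3009  0.062 ]
rim D (310, 193) [ 0.4289 -0.1626  0.062 ]
rim D (280, 170) [ 0.5613 -0.2088  0.062 ]
handle [ 0.406  -0.2496  0.08  ] [ 0.3894 -0.3384  0.08  ]
-3.0 [ 0.3228  0.2512  1.6054  0.      1.285  -1.3896]
-2.5 [ 0.3228  0.2512  1.6054  0.      1.285  -1.8896]
-2.0 [ 0.3228  0.2512  1.6054  0.      1.285  -2.3896]
-1.5 None
-1.0 None
-0.5 [ 0.3228  0.2512  1.6054 -0.      1.285   2.3936]
0.0 [ 0.3228  0.2512  1.6054 -0.      1.285   1.8936]
0.5 [ 0.3228  0.2512  1.6054 -0.      1.285   1.3936]
1.0 [ 0.3228  0.2512  1.6054 -0.      1.285   0.8936]
1.5 [ 0.3228  0.2512  1.6054 -0.      1.285   0.3936]
2.0 [ 0.3228  0.2512  1.6054  0.      1.285  -0.1064]
2.5 [ 0.3228  0.2512  1.6054  0.      1.285  -0.6064]
3.0 [ 0.3228  0.2512  1.6054  0.      1.285  -1.1064]
```

View pics/c.png

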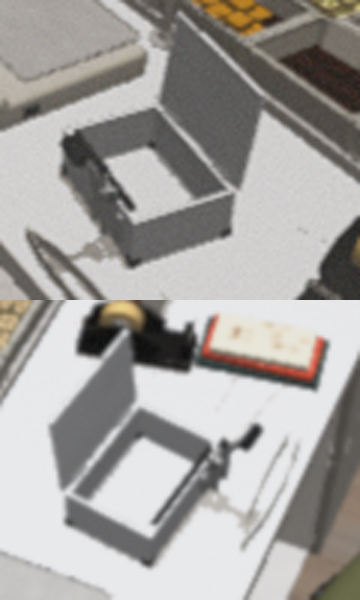

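The crop shows the case with rim corners at ~(0.425,-0.18), (0.385,-0.335), lid leaning back, lever leaning to the robot. Go above the low box.

```bash
python3 - <<'E'
from h import *
env.reach([.485,.20,.22],down(1.9))
s=env.read_state();im=env.get_image("wrist");cv2.imwrite("pics/d.png",im[:,:,::-1])
KW=ray_cam("wrist",s);print(s["clock"],s["tcp_pos"])
for n in ["low_box_mid","tall_box_mid"]:
  for d in env.silhouettes(n,"wrist")[:3]:
    c,_=cv2.findContours(d["mask"].astype(np.uint8),0,2);c=max(c,key=cv2.contourArea)
    P=np.array([onplane(KW,p[0],.05 if n[0]=='l' else .068)[:2] for p in c],np.float32)
    print(n,d["confidence"],d["uv"],cv2.minAreaRect(P),cv2.approxPolyDP(c,4,True)[:,0].tolist())
E
```

```text
2.5417 [0.4848 0.2008 0.2201]
low_box_mid 0.62 [273.2, 191.1] ((0.48160436749458313, 0.19082647562026978), (0.05647764354944229, 0.0694720521569252), 6.537294864654541) [[259, 159], [251, 172], [243, 216], [290, 227], [304, 172], [296, 165]]
low_box_mid 0.19 [274.6, 53.3] ((0.4425327181816101, 0.31359976530075073), (0.05882316455245018, 0.06681524217128754), 3.623030424118042) [[255, 10], [237, 85], [294, 103], [315, 29]]
tall_box_mid 0.67 [275.7, 53.3] ((0.44358134269714355, 0.3116803467273712), (0.0553283728659153, 0.06292920559644699), 5.54264497756958) [[255, 11], [239, 85], [294, 102], [314, 30]]
```

View pics/d.png

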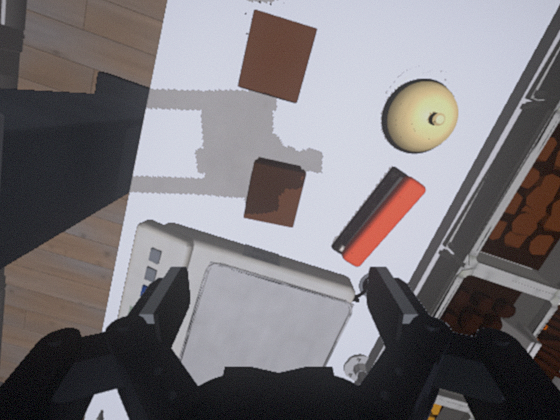

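The view shows low box top (244–304,165–227), stapler to its right, scale just below; so close the fingers along the image horizontal (box's 56 mm axis).

```bash
cat >> h.py <<'E'
from scipy.optimize import minimize
def fitbox(KW,mask,dims,x0):
    c=np.array([[i,j,k] for i in(-.5,.5) for j in(-.5,.5) for k in(0,1)])*dims
    def f(p):
        P=R.from_euler('z',p[2]).apply(c)+[p[0],p[1],0]
        h=cv2.convexHull(proj(KW,P).astype(np.float32))
        m=np.zeros(mask.shape,np.uint8);cv2.fillConvexPoly(m,(h*16).astype(np.int32),1,cv2.LINE_8,4)
        m=m>0;return 1-(m&mask).sum()/(m|mask).sum()
    return minimize(f,x0,method='Nelder-Mead',options=dict(initial_simplex=np.array([x0]*4)+np.vstack([np.zeros(3),np.diag([.012,.012,.15])])))
E
python3 - <<'E'
from h import *
s=env.read_state();env.get_image("wrist");KW=ray_cam("wrist",s)
m=env.silhouettes("low_box_mid","wrist")[0]["mask"]
for y in(-.1,.1,.2):
    r=fitbox(KW,m,[.056,.062,.05],[.481,.19,y]);print(r.x,r.fun)
    r=fitbox(KW,m,[.062,.056,.05],[.481,.19,y]);print(' alt',r.x,r.fun)
E
```

```text
[0.4825 0.1875 0.0876] 0.0653465346534653
 alt [0.4824 0.1864 0.0979] 0.13340534701593298
[0.4827 0.1866 0.0846] 0.06271282633371167
 alt [0.4834 0.1865 0.0965] 0.13534645456996497
[0.4824 0.1864 0.1117] 0.0645526613816535
 alt [0.484  0.1866 0.0783] 0.13390928725701945
```

```bash
python3 - <<'E'
from h import *
p=np.array([.4825,.187,0]);q=down(1.66)
env.reach(p+[0,0,.10],q)
env.move_straight(p+[0,0,.008],.12)
print(env.read_state()["ft_force"])
env.grip(.045,30);s=env.read_state();print(s["width"],s["grip_force"],s["clock"])
env.move_straight(p+[0,0,.24],.25)
s=env.read_state();print(s["width"],s["grip_force"])
# go beside/above the case
env.reach([.44,-.245,.28],down(2.91))
s=env.read_state();im=env.get_image("wrist");cv2.imwrite("pics/e.png",im[:,:,::-1]);print(s["tcp_pos"],s["clock"],s["width"])
KW=ray_cam("wrist",s)
for n in ["case","lid","clamp_handle","low_box_mid","tongs_a"]:
  for d in env.silhouettes(n,"wrist")[:2]: print(n,d["confidence"],d["uv"])
E
```

```text
[0.0244 0.0127 0.2691]
0.05498790182600604 32.15596318244934 4.65
0.0540723361847583 31.80321514606476
[ 0.4401 -0.2445  0.2795] 7.5667 0.05429709538702592
case 0.84 [253.6, 177.2]
clamp_handle 0.63 [207.9, 135.1]
low_box_mid 0.68 [276.5, 286.6]
low_box_mid 0.65 [256.1, 178.6]
tongs_a 0.76 [154.4, 115.3]
```

View pics/e.png

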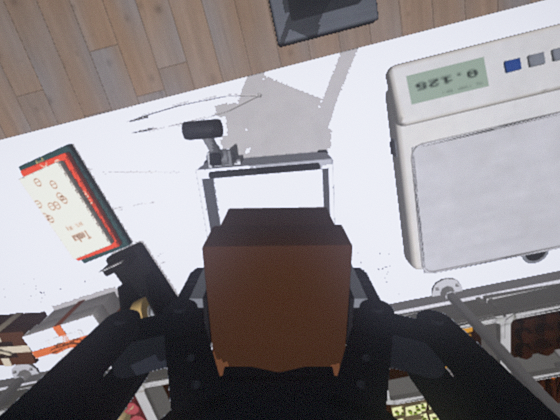

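The held box hides the rear; front wall of the case shows at (200–332,152–172), lever handle at (203,129). Zooming in to read corners.

```bash
python3 - <<'E'
import cv2
a=cv2.imread("pics/e.png")[110:230,180:350];cv2.imwrite("pics/f.png",cv2.resize(a,(680,480),interpolation=cv2.INTER_CUBIC))
E
```

```text
(no output)
```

View pics/f.png

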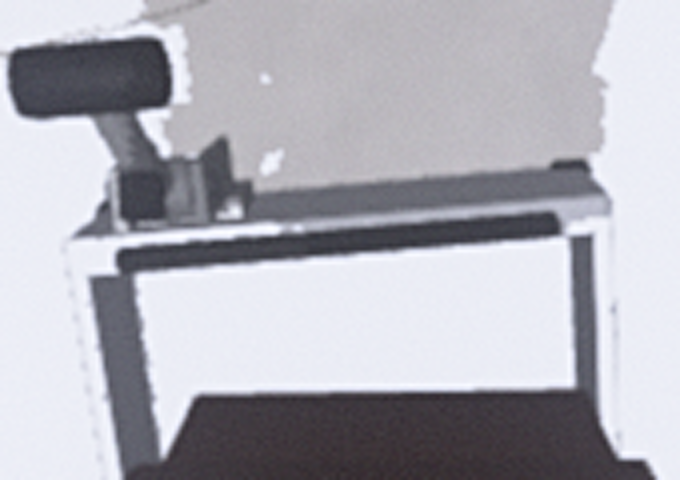

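```bash
python3 - <<'E'
from h import *
s=env.read_state();KW=ray_cam("wrist",s)
f=lambda u,v,z:onplane(KW,(180+u/4,110+v/4),z)
L,Rr=f(67,238,.062),f(610,199,.062);d=Rr-L
print("front outer",L,Rr,np.linalg.norm(d),"yaw",np.arctan2(-d[0],d[1]))
a,b=f(118,262,.07),f(560,222,.07);e=b-a
print("seal",a,b,np.linalg.norm(e),np.arctan2(-e[0],e[1]))
il,ir=f(92,276,.062),f(595,235,.062);print("inner",il,ir,np.linalg.norm(ir-il))
for y in(np.arctan2(-e[0],e[1]),np.arctan2(-d[0],d[1])):
    x=np.array([np.cos(y),np.sin(y),0])
    print("centre",(L+Rr)/2+x*.0585,(a+b)/2+x*.0525,(il+ir)/2+x*.0465)
E
```

```text
front outer [ 0.41   -0.3366  0.062 ] [ 0.4354 -0.1788  0.062 ] 0.15983595496602154 yaw -0.15973587832201408
seal [ 0.419 -0.322  0.07 ] [ 0.437 -0.195  0.07 ] 0.12823169389977468 -0.14052222560502284
inner [ 0.4227 -0.3329  0.062 ] [ 0.4449 -0.185   0.062 ] 0.1496173604776235
centre [ 0.4806 -0.2659  0.062 ] [ 0.48   -0.2658  0.07  ] [ 0.4798 -0.2655  0.062 ]
centre [ 0.4805 -0.267   0.062 ] [ 0.4798 -0.2668  0.07  ] [ 0.4797 -0.2664  0.062 ]
```

```bash
cat >> h.py <<'E'
CY=-.15;CC=np.array([.480,-.266,0.]);CR=R.from_euler('z',CY)
def cw(x,y,z): return CC+CR.apply([x,y,z])
def onY(KW,uv,y):  # ray with case plane y -> case coords
    K,W=KW; o=CR.inv().apply(W[:3,3]-CC); d=CR.inv().apply(W[:3,:3]@np.linalg.solve(K,[uv[0],uv[1],1]))
    return o+d*(y-o[1])/d[1]
Q=down(np.pi+CY)
E
python3 - <<'E'
from h import *
s=env.read_state();W=ray_cam("wrist",s);S=ray_cam("scene");D=ray_cam("side")
for n,KW,uv in(("wrist",W,(203,129.5)),("scene",S,(304,243)),("side",D,(342,155))):
    p=onY(KW,uv,-.045);print("handle",n,p,"phi",np.arctan2(p[2]-.082,p[0]+.0735))
for uv,y in(((340,199),.081),((368.3,227.7),-.081)):
    p=onY(S,uv,y);print("lid",p,"theta",np.arctan2(p[2]-.062,-(p[0]-.0585)))
for uv,y in(((301,121),-.081),((277,146),.081)):
    p=onY(D,uv,y);print("lidD",p,"theta",np.arctan2(p[2]-.062,-(p[0]-.0585)))
env.reach(cw(.0,.01,.17),Q)
f0=env.read_state()["ft_force"]
env.move_straight(cw(.0,.01,.016),.1)
s=env.read_state();print(s["ft_force"]-f0,s["tcp_pos"],s["width"])
z=.016
while env.read_state()["ft_force"][2]-f0[2]<1.5 and z>.010:
    z-=.001;env.move_straight(cw(0,.01,z),.02)
print("z",z,env.read_state()["ft_force"]-f0)
env.grip(.085);env.dwell(.2)
env.move_straight(cw(.0,.01,.2),.2)
s=env.read_state();im=env.get_image("wrist");cv2.imwrite("pics/g.png",im[:,:,::-1]);print(s["clock"])
KW=ray_cam("wrist",s)
for d in env.silhouettes("low_box_mid","wrist")[:3]:
    r=fitbox(KW,d["mask"],[.056,.062,.05],[*cw(0,.01,0)[:2],CY+np.pi/2]);print(d["confidence"],d["uv"],r.x,r.fun,CR.inv().apply([r.x[0]-CC[0],r.x[1]-CC[1],0]))
E
```

```text
handle wrist [-0.1086 -0.045   0.1478] phi 2.0599449241878443
handle scene [-0.1099 -0.045   0.1524] phi 2.0482543228908345
handle side [-0.102  -0.045   0.1424] phi 2.011481406698441
lid [0.0774 0.081  0.1762] theta 1.7346109326279069
lid [ 0.077  -0.081   0.1743] theta 1.7345074310798432
lidD [ 0.082  -0.081   0.1654] theta 1.794578302761793
lidD [0.0724 0.081  0.2044] theta 1.6678561708748956
[-0.6988  0.3609 -0.3736] [ 0.4819 -0.2564  0.0166] 0.05462053392329484
z 0.012999999999999998 [-2.195   0.6647  7.6247]
12.5417
0.94 [276.3, 188.6] [ 0.4816 -0.257   1.4327] 0.04101178781925341 [0.0003 0.0092 0.    ]
```

View pics/g.png

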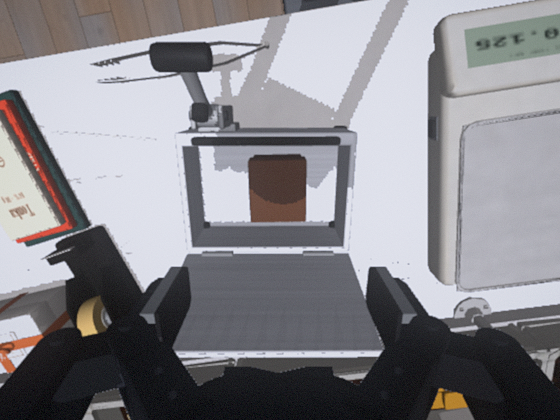

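Box stands in the case (centre ~(0,9) mm in case frame), upright and clear. Now the lid.

```bash
python3 - <<'E'
from h import *
KW=ray_cam("wrist",env.read_state())
for uv in((280,357),(470,310)): print(CR.inv().apply(onplane(KW,uv,0)-CC))
env.grip(0.0)
env.move_straight(cw(.0,0,.235),.25)
env.move_straight(cw(.125,0,.235),.25)
env.move_straight(cw(.125,0,.155),.15)
f0=env.read_state()["ft_force"];print(env.read_state()["clock"],f0)
r=.095
for i,th in enumerate(np.append(np.arange(1.85,.04,-.1),[.08,.04])):
    t=.011+.0
    x=.0585-r*np.cos(th)+.006*np.sin(th)+t; z=.062+r*np.sin(th)+.006*np.cos(th)
    env.move_straight(cw(x,0,z),.08)
    f=CR.inv().apply(env.read_state()["ft_force"]-f0)
    if i%2==0 or th<.3: print(round(th,2),f)
    if np.linalg.norm(f)>15: print("STOP",th);break
print(env.read_state()["clock"])
E
```

```text
[0.2485 0.0125 0.    ]
[0.1722 0.2604 0.    ]
15.0333 [-0.3764  0.1376  0.8332]
1.85 [ 0.6875  0.4036 -1.0125]
1.65 [-0.0516  0.6832 -0.3378]
1.45 [ 0.5016  0.1757 -1.247 ]
1.25 [ 0.3781  0.0796 -1.0265]
1.05 [-0.308  -0.2764 -0.7319]
0.85 [ 0.6093  0.4893 -0.987 ]
0.65 [ 0.5315 -1.4494 -1.0071]
0.45 [-0.4291  0.744  -0.7884]
0.25 [ 0.0741 -0.9961 -1.5607]
0.15 [ 0.7682 -0.639   0.2842]
0.05 [ 0.8003  0.5789 -0.0865]
0.08 [-0.1501 -0.4372 -1.6929]
0.04 [ 0.9214 -0.3814  1.2041]
20.7833
```

```bash
python3 - <<'E'
from h import *
a=env.get_image("wrist");b=env.get_image("scene")
b=cv2.resize(b[190:300,250:400],(560,410));print(env.read_state()["tcp_pos"])
cv2.imwrite("pics/i.png",cv2.resize(np.vstack([a,b]),(405,600),interpolation=3)[:,:,::-1])
E
```

```text
[ 0.4556 -0.2626  0.072 ]
```

View pics/i.png

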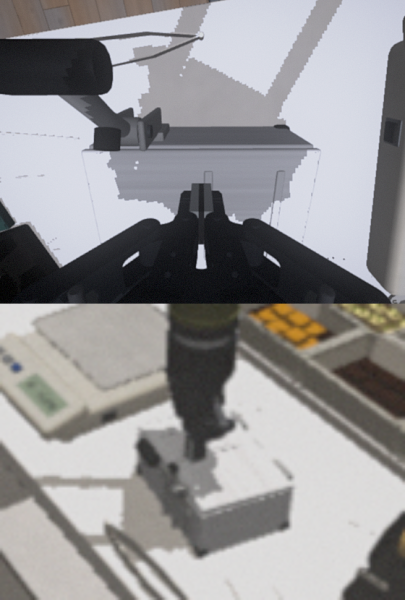

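The lid is down flat (a small gap at most), lever still leaning out at upper left. Press slightly more, then the lever.

```bash
python3 - <<'E'
from h import *
z=.072
f00=env.read_state()["ft_force"]
while z>.067:
    z-=.001;env.move_straight(cw(-.028,0,z),.03);env.dwell(.1)
    f=np.mean([env.read_state()["ft_force"][2] for _ in range(3)])-f00[2];print(round(z,4),f)
    if f>5: break
env.move_straight(cw(-.028,0,.23),.2)
env.move_straight(cw(-.155,-.045,.23),.2)
env.move_straight(cw(-.155,-.045,.136),.15)
env.dwell(.1);s=env.read_state();f0=s["ft_force"];print(s["clock"],f0)
def tcp(ph,t=.011):
    c,n=np.cos(ph),np.sin(ph)
    hx=-.0735+.07*c-.005*n;hz=.082+.07*n+.005*c
    x=hx-.008*n-t+t*np.clip(1-ph/.8,0,1); zz=hz+.008*c-.010*np.clip((ph-.6)/.9,0,1)
    return cw(x,-.045,zz)
for i,ph in enumerate([2.1,2.,1.9,1.8,1.7,1.6,1.5,1.4,1.3,1.2,1.1,1.,.9,.8,.7,.6,.5,.4]):
    env.move_straight(tcp(ph),.07)
    f=CR.inv().apply(env.read_state()["ft_force"]-f0)
    print(round(ph,2),f)
    if np.linalg.norm(f)>20: print("STOP");break
im=env.get_image("wrist");cv2.imwrite("pics/j.png",im[:,:,::-1]);print(env.read_state()["clock"],env.read_state()["tcp_pos"])
E
```

```text
0.071 2.5041774358161897
0.07 4.029801311318193
0.069 5.61931675555023
24.5917 [-0.3805 -0.1231 -0.146 ]
2.1 [-0.4965  0.4742  0.165 ]
2.0 [-0.6557  0.1842 -0.1431]
1.9 [-5.0574  1.5433  2.3793]
1.8 [-4.0803  1.7951  1.5573]
1.7 [-2.3249  0.9524  1.6228]
1.6 [-2.3549  1.9823  0.6161]
1.5 [-1.3906  0.5785 -0.53  ]
1.4 [-2.8352  1.0556 -0.8271]
1.3 [-2.8429  0.3537 -1.4761]
1.2 [-2.5902  0.3188 -0.8931]
1.1 [-3.257   0.2835 -0.7422]
1.0 [-3.4976  0.3997  0.0121]
0.9 [-2.2119 -0.0994  0.3843]
0.8 [-0.9393  0.3761  0.4004]
0.7 [-0.8446  0.8327  0.5854]
0.6 [ 0.2202 -0.5277  0.3903]
0.5 [1.2943 0.0435 0.5188]
0.4 [ 0.3343  0.1576 -0.0188]
29.4667 [ 0.4545 -0.3077  0.121 ]
```

View pics/j.png

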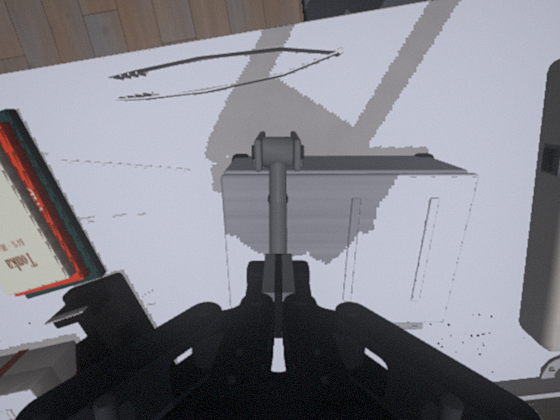

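The lever now lies over the lid under the fingers (277,270). Press it home.

```bash
python3 - <<'E'
from h import *
f0=np.array([-.38,-.12,-.15])
x,z=CR.inv().apply(env.read_state()["tcp_pos"]-CC)[[0,2]];print(x,z)
x=-.006
env.move_straight(cw(x,-.045,.118),.05);z=.118
while z>.088:
    z-=.002 if z>.1 else .001
    env.move_straight(cw(x,-.045,z),.03);env.dwell(.04)
    f=CR.inv().apply(env.read_state()["ft_force"]-f0);print(round(z,4),f)
    if f[2]>20: break
env.dwell(.2);print(env.read_state()["tcp_pos"],env.read_state()["clock"])
env.move_straight(cw(x,-.045,.2),.2)
env.move_straight(cw(-.08,.0,.28),.25)
env.dwell(.3);a=env.get_image("wrist");b=env.get_image("scene");b=cv2.resize(b[195:295,270:400],(560,420),interpolation=2)
cv2.imwrite("pics/k.png",cv2.resize(np.vstack([a,b]),(400,600),interpolation=3)[:,:,::-1]);print(env.read_state()["clock"])
E
```

```text
-0.018952997821506418 0.12096205699607789
0.116 [1.5116 0.0648 4.2742]
0.114 [ 3.3058 -0.3965  4.8204]
0.112 [ 3.3438 -0.6015  5.0866]
0.11 [ 3.4151 -1.0296  4.541 ]
0.108 [2.7887 0.4286 5.8653]
0.106 [2.7626 0.6103 6.3735]
0.104 [3.6442 0.4785 7.0982]
0.102 [3.898  1.0168 8.1274]
0.1 [3.4581 1.3711 8.9701]
0.099 [3.3365 0.3248 8.847 ]
0.098 [4.8099 0.6589 9.1959]
0.097 [3.8113 1.2433 9.6906]
0.096 [3.8645 0.3539 9.7347]
0.095 [ 4.5082  0.9271 10.2294]
0.094 [3.5425 1.432  9.7096]
0.093 [5.111  1.4168 9.6624]
0.092 [ 2.7198  2.0403 14.4876]
0.091 [ 2.4298  2.5145 19.2061]
0.09 [ 0.9226  3.2279 24.2273]
[ 0.4704 -0.311   0.0939] 35.6417
37.3667
```

View pics/k.png

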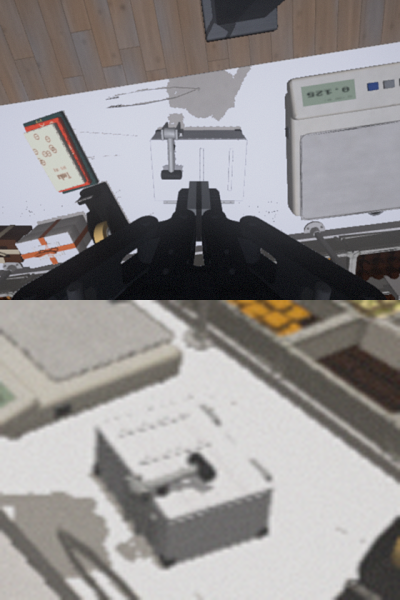

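The lever lies flat over the shut lid. A clear stop was felt as the force rose at TCP z ≈ 0.094, matching the home height, and the arm is clear.

```bash
python3 -c "
from plant import env
print(env.close_job())"
```

```text
the job is handed in; nothing more can be done
None
```

The lower box is standing upright in the case, the lid is down on its seal, the clamp lever is pressed to its home stop (about 24 N peak), and the job was handed in at about 37 s of the 61 s; no verdict came back.

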